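Lock the paper trimmer's blade arm with its pin

ROBOT

A 6-joint arm with a two-finger parallel gripper is mounted at the origin on the work surface. World frame = base frame: x ahead of the robot, y to its left, z up, the work surface at z = 0. Lengths are in mm, angles in degrees, forces in N, time in s.
With the tool pointing down it reaches from about 350 to 850 mm from the base axis. Payload 8.1 kg.
Tool frame: the origin (TCP) lies where the fingers leave the gripper's body, on its centre line; the fingertips stand 73 mm ahead of it and the grasp point (between the pads) lies 54 mm ahead of it; z points along the fingers, y is the line along which they close (so a half turn about z gives the same grasp; the last joint's range is limited). The gripper opens to 85 mm and grips with 20 to 120 N. Pads are 22 mm wide; open, the fingers measure 114 mm over their backs; the gripper's body (76 mm by 85 mm) begins 54 mm behind the grasp point. The pads swing forward as they close: fully open they stand 13 mm farther back than shut.
Start: joints at [-76.054, 7.471, 85.268, -0, 87.261, -4.893], TCP at [193.765, -567.857, 303.892] pointing down, gripper open.
Joint ranges: [-169.43, 169.43], [-51.17, 129.36], [1.28, 143.12], [-76.62, 256.62], [0, 156.53], [-152.29, 152.29]. Speed limits (degrees/s): [136.94, 136.94, 159.86, 180, 180, 180].

INTERFACE

Orientations are given as [roll, pitch, yaw] about the fixed x, y, z axes, in that order (R = Rz(yaw) Ry(pitch) Rx(roll)).
In Python, from bench import sense, optics, r gives the robot as it stands.
- The arm moves only by the tool servo_tool, never from a script. Its argument "plan" is a list that holds one entry, the list of rows, each a list of 5 numbers: the shift along the world's x, y, z in m, then the turn about the world's z in degrees, then the finger opening in m, from 0 to 0.0854. A call has 1 to 10 rows; each row shifts and turns the commanded pose from where the row before left it; what a row does not reach is not made up. A row lasts 1/10 s, in which the tool goes at most 50 mm and 8.59 degrees, less where a joint would pass 70% of its speed; a pose out of reach is approached as far as the arm can. A call is refused whole if a number of a shift passes 0.05 or a number of a turn 8.59, either way. A call with a gripper value outside its range is refused whole. The fingers move at their own pace and stop on an object; "force" is the grip in N (left out, the last holds). Time passes only in rows, so rows that do not move let the fingers close. It gives the time, the measured TCP pose, the force, the opening and the grip force at its end, in the units of the state.
- sense(): the state, without advancing time (a new reading comes with each control period).
- optics.snapshot(name): name is "scene" or "side" or "wrist"; returns a dict with "frame" (480x640x3 uint8, blue, green, red), "fx", "fy", "cx", "cy" (pixels), "dist_coeffs" ([k1, k2, p1, p2, k3] as OpenCV has them; the pictures are not rectified), "cam_to_world" (4x4, takes a point from camera to world coordinates). Camera axes: x right, y down, z forward; pixel columns grow to the right and rows downward; lengths in mm; the calibration is good to about 2 mm. A picture is of the moment at which its call begins. There is no depth.
- r.hand_in(): hands the job in; it is judged then, once.
The state is a dict: "time": time; "joint_pos": joint angles; "qd": joint speeds; "joint_efforts": joint torques, N m; "tool_pos": TCP position; "tcp_rot": TCP orientation; "ft_force": force on the tool from outside, world axes, zero at the start; "wrist_torque": the same for the moment, N m; "finger_gap": finger opening in mm; "grip_force": force on a finger pad.
Only numpy, scipy, OpenCV 4.12 (cv2) and the standard library are available. Lean on these libraries where they do the work, as an engineer would, in place of code of your own. Each camera call takes 0.05 s, during which the arm holds its last target. There are 200 camera calls.

TASK

Make the paper trimmer on the desk safe: lower its raised blade arm all the way down, then push the locking pin (the square black handle with a thin steel shank) fully home through the eye at the end of the arm and the bracket behind it, and let go. Leave the bottle, the mug, the marker and the jar where they stand.

Things in the scene. Friction and masses are not known exactly. Their poses are not given: they have to be found in the camera images.
- blade_arm (a joint): angle of the trimmer's blade arm, rad: 0 = fully down against its stop, grows as the arm rises, up to 1.1. Stiff hinge: the arm stays where it is left; a few newtons move it. Dark steel arm, 22 mm wide, 18 mm high.
- trimmer: paper trimmer, fixed to the desk: grey slab 200 x 360 x 22 mm (x -120 to 80 mm, y -180 to 180 mm from its origin on the underside). The blade arm runs above its +x long side (farther from the robot), at x = 105 mm, hinged at y = 160 mm; its free end is at y = -160 mm.
- blade_hinge (a point): point on the hinge's horizontal axis, in the middle of the arm's section, 77 mm above the desk. Its axes turn with the arm: -y points along the arm to its free end, x along the hinge axis, z out of the arm's top.
- blade_grip (a point): top of the arm's black plastic grip (90 mm long, 26 mm wide, 22 mm high), at its middle, 225 mm from the hinge along the arm and 11 mm above the arm's middle line. Axes as blade_hinge.
- lug_hole (a point): centre of the mouth of the 13 mm eye in the sloping steel lug (36 mm wide, 6 mm thick) at the arm's free end, on the lug's outer face. With the arm down it lies on the bracket's z axis, 15 mm from the bracket's origin. Axes as blade_hinge.
- bracket: sloping steel plate (40 x 28 x 12 mm thick) under the lowered arm's free end, with a 13 mm through hole. Origin: centre of the hole, mid-thickness, 50 mm above the desk. z: the hole's axis, out and up to where the pin comes from (away from the hinge, 35 degrees above level); x: level, across the trimmer. Pin goes in along -z through lug 6 mm, gap 3 mm, plate 12 mm, then free air.
- pin: locking pin, lying on the desk: black square handle 70 x 18 x 18 mm with a round steel shank 10 mm thick and 42 mm long in the middle of one end, its last 7 mm tapering to 4 mm. Origin: middle of the handle, on the axis (9 mm above the desk as it lies). x: along the axis towards the shank's tip. The handle's end, 35 mm from the origin, is the shoulder that stops against the lug. 60 g.
- pin_tip (a point): tip of the pin's shank, on its axis, 77 mm from the pin's origin.
- marker: bystander: thick black marker with a cap, lying: about 120 mm long along x, 25 mm wide, 24 mm high; no steel shank. Origin: centre of its underside.
- drink: bystander: brown glass bottle, 62 mm thick, 205 mm high, standing. Origin: centre of its underside.
- mug: bystander: blue mug, 72 mm wide, 85 mm high, its handle reaching out at its +y side. Origin: centre of its underside.
- jar: bystander: glass jar with a steel lid, 56 mm thick, 85 mm high, standing by the trimmer's end near the bracket. Origin: centre of its underside.
There are look-alikes about, which are no part of the job. What is shaped like the pin but blue or orange is not meant.

How it is judged (in metres and radians):
On the way:
1. the blade arm is all the way down (within 0.03 rad) (value of joint blade_arm below 0.03 rad), for 0.2 s.
At the end, for the whole second after the job is handed in: The arm is down (within 0.03 rad), the pin passes through the eye and the bracket in line with the holes (within 0.25 rad), its shoulder within 5 mm of the lug, i.e. its tip at least 22 mm past the bracket's middle, and it stays there at rest (value of joint blade_arm below 0.03 rad and z of pin_tip in the frame of bracket below -0.022 m and x of pin_tip in the frame of bracket between -0.008 and 0.008 m and y of pin_tip in the frame of bracket between -0.008 and 0.008 m and angle between the x axis of pin and the z axis of bracket, either way round below 0.25 rad and linear speed of pin below 0.02 m/s); the robot touches nothing.
It fails at once if the bottle is shoved (more than 30 mm) or knocked over (more than 30 degrees) (distance of drink from where it was at the start of the episode above 0.03 m or angle between drink's own z axis and vertical above 0.52 rad).
It fails at once if the mug is shoved (more than 30 mm) or knocked over (more than 30 degrees) (distance of mug from where it was at the start of the episode above 0.03 m or angle between mug's own z axis and vertical above 0.52 rad).
It fails at once if the marker is shoved (more than 30 mm) or knocked over (more than 30 degrees) (distance of marker from where it was at the start of the episode above 0.03 m or angle between marker's own z axis and vertical above 0.52 rad).
It fails at once if the jar is shoved (more than 30 mm) or knocked over (more than 30 degrees) (distance of jar from where it was at the start of the episode above 0.03 m or angle between jar's own z axis and vertical above 0.52 rad).
It also fails if it takes over 64 s, if anything falls off the work surface, if the arm or the gripper's body presses on something with over 40 N, if the wrist force passes 120 N, or if a joint passes its speed limit or range.

## Working session

There is one attempt and no reset: what is moved stays moved. The work goes in short steps, Python scripts to look and compute and a tool call to move; the robot and the scene stay as the last step left them, time stands still between calls to the robot, and variables do not carry over. Pictures are saved under pics/ and viewed, at most 10 in all, crops included, and the job is handed in when it is done.

Besides the shell and the picture viewer there is one more tool, called in YAML: its name, and indented under it one key for each argument. servo_tool: Moves the arm, as the interface text tells. Its arguments: {"type":"object","properties":{"plan":{"type":"array"},"force":{"type":"number"}},"required":["plan"]}

```bash
mkdir -p pics; cat > h.py <<'E'
import numpy as np, cv2
from bench import sense, optics, r
def snap(n,f=None):
    s=optics.snapshot(n)
    if f: cv2.imwrite('pics/'+f+'.png',s['frame'])
    s['K']=np.array([[s['fx'],0,s['cx']],[0,s['fy'],s['cy']],[0,0,1.]]); s['D']=np.array(s['dist_coeffs'],float); s['T']=np.array(s['cam_to_world'],float)
    return s
def ray(s,p):
    u=cv2.undistortPoints(np.array([[p]],float),s['K'],s['D'])[0,0]
    d=s['T'][:3,:3]@[u[0],u[1],1]; return s['T'][:3,3],d/np.linalg.norm(d)
def plane(s,p,z):
    o,d=ray(s,p); return o+d*(z-o[2])/d[2]
def tri(s1,p1,s2,p2):
    o1,d1=ray(s1,p1);o2,d2=ray(s2,p2)
    t=np.linalg.lstsq(np.c_[d1,-d2],o2-o1,rcond=None)[0]
    a=o1+d1*t[0];b=o2+d2*t[1]; return (a+b)/2,np.linalg.norm(a-b)
def proj(s,P):
    Ti=np.linalg.inv(s['T']); return cv2.projectPoints(np.array(P,float).reshape(-1,3),cv2.Rodrigues(Ti[:3,:3])[0],Ti[:3,3],s['K'],s['D'])[0][:,0]
E
python3 - <<'E'
from h import *
for n in('scene','side'):
    s=snap(n,n+'0'); print(n,s['T'][:3,3].round(),s['T'][:3,2].round(2))
E
```

```text
scene [ 855.  620. 1101.] [-0.28 -0.5  -0.82]
side [ 260. -843.  926.] [ 0.18  0.71 -0.68]
```

View pics/scene0.png

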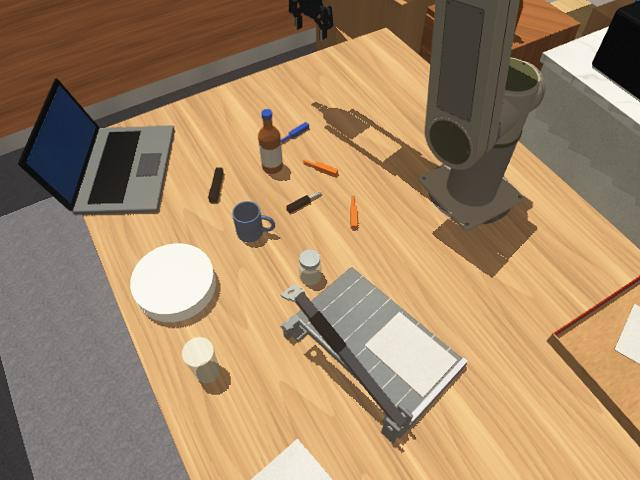

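View pics/side0.png

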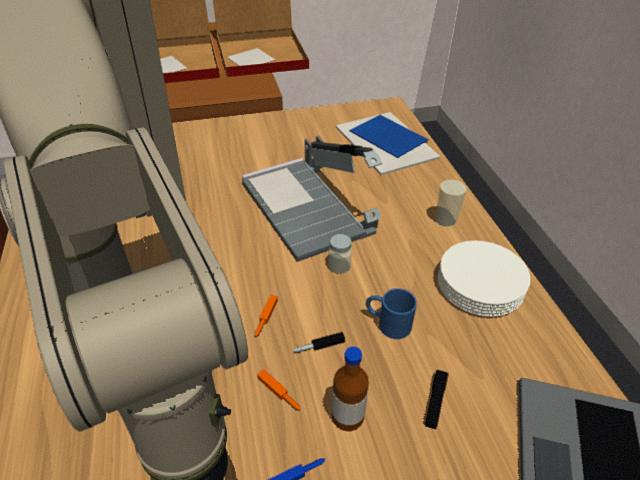

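```bash
python3 - <<'E'
import cv2,numpy as np
a=cv2.imread('pics/scene0.png');b=cv2.imread('pics/side0.png')
c=lambda i,x,y,w,h,k:cv2.resize(i[y:y+h,x:x+w],None,fx=k,fy=k,interpolation=cv2.INTER_CUBIC)
o=np.zeros((600,800,3),np.uint8)
o[:400,:400]=c(a,270,255,200,200,2); o[:400,400:]=c(b,230,110,200,200,2)
o[400:,:400]=c(a,275,175,100,50,4); o[400:,400:]=c(b,270,320,100,50,4)
cv2.imwrite('pics/crop1.png',o)
for n,i,(x,y,w,h) in(('scene',a,(280,185,50,30)),('side',b,(285,328,65,28))):
    g=i[y:y+h,x:x+w].astype(int)
    dark=(g.max(2)<60).astype(np.uint8); grey=((g.max(2)-g.min(2)<25)&(g.max(2)>=90)).astype(np.uint8)
    for m in(dark,grey):
        k,l,st,ce=cv2.connectedComponentsWithStats(m); print(n,[(st[j].tolist(),(ce[j]+[x,y]).round(1)) for j in range(1,k) if st[j,4]>8])
    q=np.argwhere(dark)[:,::-1].astype(np.float32)+[x,y]; print(cv2.minAreaRect(q.astype(np.float32)))
E
```

```text
scene [([7, 11, 23, 17, 140], array([298.1, 204. ]))]
scene [([29, 7, 12, 7, 37], array([314.3, 194.8]))]
((298.1284484863281, 203.7385711669922), (7.382411956787109, 24.585464477539062), 61.69924545288086)
side [([27, 4, 33, 18, 320], array([328.1, 340.8]))]
side [([8, 16, 21, 8, 83], array([303.3, 347.6]))]
((328.01287841796875, 340.7464294433594), (10.009881019592285, 32.277854919433594), 74.47589111328125)
```

View pics/crop1.png

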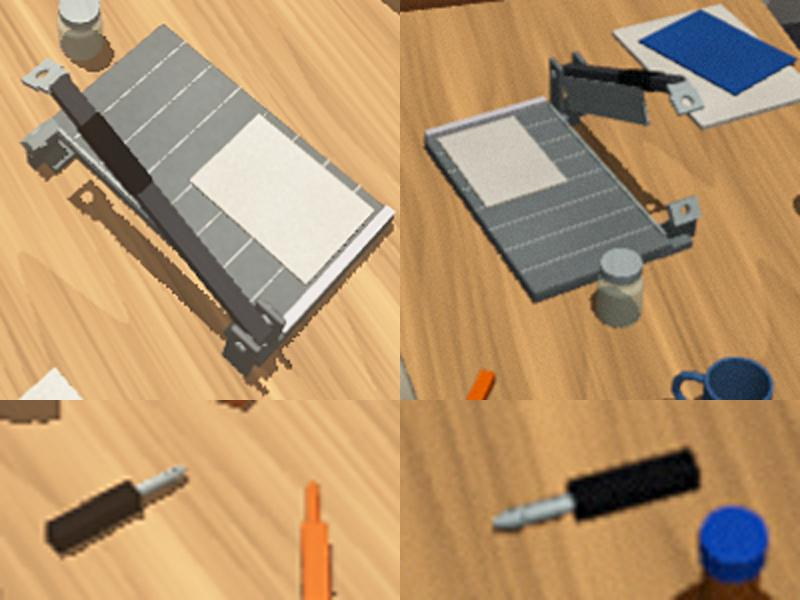

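```bash
python3 - <<'E'
from h import *
a=snap('scene');b=snap('side')
for n,p,q in(('pin',(298.1,203.9),(328.1,340.8)),('tip',(321.2,192.5),(293.8,350.7)),('A',(352.5,267.5),(297.5,255)),('B',(466.5,358.5),(242.5,177.5)),('lug',(291.5,291.5),(373.5,158.5)),('grip',(327,331),(345,148))):
    P,e=tri(a,p,b,q); print(n,P.round(1),round(e,1))
for z in(0,9,18):print(z,plane(a,(298.1,203.9),z).round(1),plane(b,(328.1,340.8),z).round(1),plane(a,(321.2,192.5),z).round(1),plane(b,(293.8,350.7),z).round(1))
print(plane(b,(297.5,255),22),plane(b,(242.5,177.5),22),plane(b,(372.5,216),55),plane(b,(375,228.5),22))
print(plane(a,(352.5,267.5),22),plane(a,(466.5,358.5),22))
# bystanders (side view bases / mid)
for n,c,p,z in(('jar lid',b,(341,242),85),('jar lid',a,(309,258),85),('bottlecap',a,(267,113),205),('bottlecap',b,(353,355),205),('mug top',b,(398,300),85),('mug top',a,(247,212),85),('marker',b,(436,400),12),('marker',a,(216,185),12)):print(n,plane(c,p,z).round())
for p in((355,212),(267,168+0),(321,168)):print('orange',plane(a,p,9).round())
E
```

```text
pin [ 451.  -196.7    8.5] 1.0
tip [ 374.8 -201.9    6.1] 2.5
A [439.7  60.6  20.1] 4.4
B [353.5 396.8  28.3] 4.5
lug [648.  146.2 211.9] 2.6
grip [616.  246.3 181.3] 13.3
0 [ 447.3 -202.9    0. ] [ 453.2 -190.8    0. ] [ 370.9 -206.2    0. ] [ 376.7 -198.3    0. ]
9 [ 450.7 -196.2    9. ] [ 451.3 -197.2    9. ] [ 374.9 -199.4    9. ] [ 375.6 -204.5    9. ]
18 [ 454.  -189.4   18. ] [ 449.4 -203.5   18. ] [ 378.9 -192.7   18. ] [ 374.5 -210.8   18. ]
[441.2766427   57.55553997  22.        ] [356.04200484 403.73037313  22.        ] [650.74577424 118.35327536  55.        ] [656.15515937 105.9463699   22.        ]
[438.33284557  62.19911521  22.        ] [348.19971344 396.05391482  22.        ]
jar lid [536.  13.  85.]
jar lid [537.  20.  85.]
bottlecap [ 444. -362.  205.]
bottlecap [ 443. -372.  205.]
mug top [ 604. -185.   85.]
mug top [ 603. -182.   85.]
marker [ 617. -382.   12.]
marker [ 619. -374.   12.]
orange [331. -92.   9.]
orange [ 463. -361.    9.]
orange [ 328. -281.    9.]
```

servo_tool:
  plan:
    - [[0.021,0.04,0.002,0,0],[0.021,0.04,0.002,0,0],[0.021,0.04,0.002,0,0],[0.021,0.04,0.002,0,0],[0.021,0.04,0.002,0,0],[0.021,0.04,0.002,0,0],[0.021,0.04,0.002,0,0],[0.021,0.04,0.002,0,0],[0.021,0.04,0.002,0,0],[0.021,0.04,0.002,0,0]]

```text
time: 1.2
tool_pos: [404.2, -166.1, 324.1]
tcp_rot: [180.0, -0.0, 18.8]
ft_force: [1.2, -1.3, -0.5]
finger_gap: -0.3
grip_force: 0.0
```

servo_tool:
  plan:
    - [[0.021,0.04,0,0,0],[0.021,0.04,0,0,0],[0.021,0.04,0,0,0],[0.021,0.04,0,0,0],[0.021,0.04,0,0,0],[0.021,0.04,0,0,0],[0.021,0.04,0,0,0],[0.021,0.04,0,0,0],[0.021,0.04,0,0,0],[0.021,0.04,0,0,0]]

```text
time: 2.2
tool_pos: [614.3, 234.0, 323.5]
tcp_rot: [180.0, 0.0, 18.8]
ft_force: [0.9, -0.1, 1.3]
finger_gap: 0.3
grip_force: 0.0
```

```bash
python3 - <<'E'
from h import *
s=sense(); print({k:np.round(s[k],2).tolist() for k in('time','tool_pos','tcp_rot','ft_force','joint_pos','finger_gap')})
a=snap('scene','scene1')['frame'];b=snap('wrist','w1')['frame']
cv2.imwrite('pics/v1.png',np.hstack([cv2.resize(a[200:480,200:520],(400,350)),cv2.resize(b,(400,350))]))
E
```

```text
{'time': 2.2, 'tool_pos': [614.27, 233.96, 323.53], 'tcp_rot': [179.99, 0.01, 18.84], 'ft_force': [0.88, -0.14, 1.28], 'joint_pos': [16.39, 15.97, 73.58, -0.01, 90.47, 87.54], 'finger_gap': 0.26}
```

View pics/v1.png

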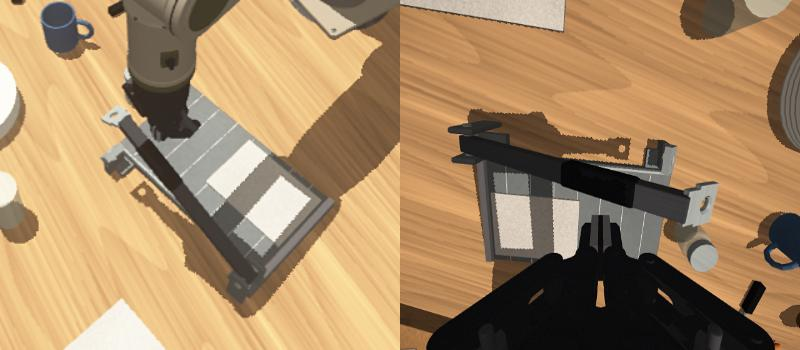

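```bash
python3 - <<'E'
from h import *
b=snap('wrist')
f=lambda x,y:((x-400)*1.6,y*480/350)
for n,p,z in(('grip',(598,183),185),('armfreeend top',(690,208),220),('hinge',(470,143),80),('lug hole',(703,203),212),('slab A',(657,258),22),('slabnear left',(490,260),22),('slab far left',(480,160),22),('bracket',(655,155),55)):print(n,plane(b,f(*p),z).round(1))
print(proj(b,[sense()['tool_pos']-np.array([0,0,73])]))
E
```

```text
grip [621.5 241.6 185. ]
armfreeend top [641.2 158.9 220. ]
hinge [574.5 432.8  80. ]
lug hole [646.9 144.3 212. ]
slab A [468.8  59.   22. ]
slabnear left [348.  395.1  22. ]
slab far left [531.2 443.1  22. ]
bracket [648.  151.9  55. ]
[[323.95486916 313.01747067]]
```

servo_tool:
  plan:
    - [[0.007,0.006,-0.02,0,0],[0,0,-0.02,0,0],[0,0,-0.02,0,0],[0,0,-0.015,0,0],[0,0,-0.015,0,0],[0,0,-0.015,0,0]]

```text
time: 2.95
tool_pos: [621.0, 237.6, 218.8]
tcp_rot: [180.0, -0.1, 18.8]
ft_force: [-0.1, -0.2, 1.7]
finger_gap: -0.2
grip_force: 0.6
```

servo_tool:
  plan:
    - [[0,0,-0.015,0,0],[0,0,-0.015,0,0],[0,0,-0.01,0,0],[0,0,-0.005,0,0]]

```text
time: 3.35
tool_pos: [620.1, 238.0, 172.1]
tcp_rot: [-180.0, 0.1, 18.8]
ft_force: [-1.6, -0.3, 1.0]
finger_gap: 0.0
grip_force: 0.5
```

servo_tool:
  plan:
    - [[0,0,-0.006,0,0],[0,0,-0.004,0,0],[0,0,-0.002,0,0],[0,0,0,0,0]]

```text
time: 3.75
tool_pos: [620.8, 238.2, 161.9]
tcp_rot: [-180.0, -0.0, 18.8]
ft_force: [-0.5, -0.2, -0.6]
finger_gap: -0.1
grip_force: 0.0
```

```bash
python3 - <<'E'
from h import *
s=sense(); print(s['tool_pos'],s['ft_force'])
a=snap('scene','scene2')['frame'];b=snap('side','s2')['frame']
cv2.imwrite('pics/v2.png',np.hstack([cv2.resize(a[230:470,240:480],(400,400)),cv2.resize(b[100:300,230:430],(400,400))]))
E
```

```text
[620.80139664 238.23645984 161.85388333] [-0.45324738 -0.20334122 -0.60653707]
```

View pics/v2.png

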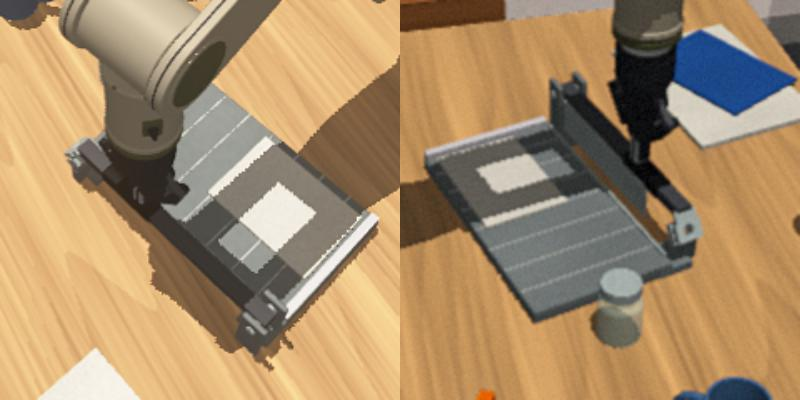

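servo_tool:
  plan:
    - [[0,0,-0.002,0,0],[0,0,-0.002,0,0],[0,0,0,0,0]]

```text
time: 4.15
tool_pos: [621.2, 238.3, 160.6]
tcp_rot: [180.0, -0.1, 18.8]
ft_force: [-6.8, -2.8, 14.7]
finger_gap: -0.1
grip_force: 7.7
```

servo_tool:
  plan:
    - [[0,0,-0.002,0,0],[0,0,-0.002,0,0],[0,0,0,0,0]]

```text
time: 4.45
tool_pos: [621.3, 238.4, 160.3]
tcp_rot: [180.0, -0.1, 18.9]
ft_force: [-20.9, -7.1, 39.4]
finger_gap: -0.1
grip_force: 19.5
```

servo_tool:
  plan:
    - [[0,0,0.02,0,0],[0,0,0.045,0,0],[-0.008,-0.022,0.04,8.5,0.05],[-0.008,-0.022,0.035,8.5,0.05],[-0.008,-0.022,0,8.5,0.05],[-0.008,-0.022,0,8.5,0.05],[-0.008,-0.022,0,8.5,0.05],[-0.008,-0.022,0,8.5,0.05],[-0.008,-0.022,0,8.5,0.05],[-0.008,-0.022,0,8.5,0.05]]

```text
time: 5.45
tool_pos: [556.4, 61.3, 294.1]
tcp_rot: [180.0, -0.0, 87.2]
ft_force: [0.8, -0.2, -0.6]
finger_gap: 50.0
grip_force: 0.0
```

servo_tool:
  plan:
    - [[-0.009,-0.022,0,8.5,0.05],[-0.009,-0.022,0,8.5,0.05],[-0.009,-0.022,0,8.5,0.05],[-0.009,-0.022,0,8.5,0.05],[-0.009,-0.022,0,8.5,0.05],[-0.009,-0.022,0,8.5,0.05],[-0.009,-0.022,0,8.5,0.05],[-0.009,-0.022,0,8.5,0.05],[-0.009,-0.022,0,8.5,0.05],[-0.009,-0.022,0,8.5,0.05]]

```text
time: 6.45
tool_pos: [466.4, -158.7, 294.1]
tcp_rot: [-180.0, 0.0, 172.2]
ft_force: [0.5, 0.6, -0.5]
finger_gap: 49.9
grip_force: 0.0
```

```bash
python3 - <<'E'
from h import *
s=sense(); print({k:np.round(s[k],2).tolist() for k in('time','tool_pos','tcp_rot','joint_pos','finger_gap')})
a=snap('scene','scene3');b=snap('side','s3');w=snap('wrist','w3')
c=lambda i,x,y,ww,hh,k:cv2.resize(i[y:y+hh,x:x+ww],None,fx=k,fy=k,interpolation=cv2.INTER_CUBIC)
o=np.zeros((600,800,3),np.uint8)
o[:300,:400]=c(a['frame'],270,250,100,75,4)
o[:300,400:]=c(b['frame'],320,170,100,75,4)
o[300:,:400]=c(w['frame'],0,0,640,480,.625)
o[300:,400:]=c(a['frame'],280,300,160,120,2.5)
cv2.imwrite('pics/v3.png',o)
E
```

```text
{'time': 6.45, 'tool_pos': [466.37, -158.68, 294.13], 'tcp_rot': [-179.99, 0.04, 172.19], 'joint_pos': [-24.76, -9.15, 102.74, 0.0, 86.37, -106.95], 'finger_gap': 49.93}
```

View pics/v3.png

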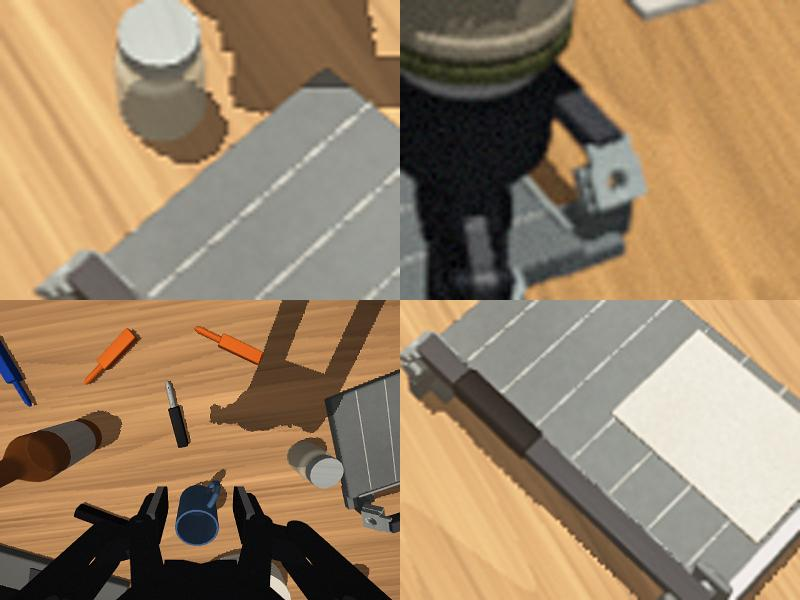

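```bash
python3 - <<'E'
from h import *
b=snap('side');w=snap('wrist'); f=w['frame']
print('lug',plane(b,(374.25,215.2),58.6),plane(w,(604.8,345.6),58.6),tri(b,(374.25,215.2),w,(604.8,345.6)))
x,y,W,H=250,115,60,130
g=f[y:y+H,x:x+W].astype(int)
m=(g.max(2)<75).astype(np.uint8); k,l,st,ce=cv2.connectedComponentsWithStats(m); print(st.tolist(),ce.tolist())
for j in range(1,k):
    if st[j,4]>150:
        q=(np.argwhere(l==j)[:,::-1]+[x,y]).astype(np.float32); R=cv2.minAreaRect(q); print(R); print([plane(w,p,9).round(1) for p in cv2.boxPoints(R)], plane(w,R[0],9).round(1),plane(w,R[0],15).round(1))
print('tip',plane(w,(169/.625,81/.625),9),'sh',plane(w,(174/.625,107/.625),9),'tail',plane(w,(182/.625,144/.625),9))
# marks on arm: hinge end & grip edges in scene
E
```

```text
lug [654.45029698 116.3336697   58.6       ] [649.54139109 130.01261013  58.6       ] (array([667.7402684 , 148.23563386,  33.89037601]), np.float64(6.430944748803414))
[[0, 0, 60, 130, 6548], [16, 15, 1, 1, 1], [20, 14, 1, 1, 1], [18, 18, 1, 1, 1], [20, 21, 1, 1, 1], [23, 20, 4, 9, 11], [21, 23, 1, 3, 3], [22, 27, 1, 3, 3], [14, 30, 1, 1, 1], [23, 31, 2, 7, 7], [25, 39, 1, 3, 3], [17, 43, 33, 78, 1216], [23, 49, 1, 2, 2], [24, 54, 1, 1, 1], [50, 96, 1, 1, 1]] [[28.854153940134392, 60.532529016493584], [16.0, 15.0], [20.0, 14.0], [18.0, 18.0], [20.0, 21.0], [24.09090909090909, 24.181818181818183], [21.0, 24.0], [22.0, 28.0], [14.0, 30.0], [23.428571428571427, 34.0], [25.0, 40.0], [33.15953947368421, 86.8470394736842], [23.0, 49.5], [24.0, 54.0], [50.0, 96.0]]
((281.7074890136719, 196.7779998779297), (77.87853240966797, 18.744956970214844), 75.0685806274414)
[array([ 404.2, -210.6,    9. ]), array([ 402.2, -190.9,    9. ]), array([ 486. , -183.8,    9. ]), array([ 488.5, -205. ,    9. ])] [ 443.7 -197.7    9. ] [ 442.7 -196.8   15. ]
tip [ 374.31832224 -196.35769511    9.        ] sh [ 416.42774674 -196.1070337     9.        ] tail [ 482.5371948  -194.16317047    9.        ]
```

servo_tool:
  plan:
    - [[-0.008,-0.019,-0.02,5.6,0.05],[-0.008,-0.019,-0.03,5.7,0.05],[0,0,-0.04,0,0.05],[0,0,-0.04,0,0.05],[0,0,-0.04,0,0.05],[0,0,-0.03,0,0.05],[0,0,-0.015,0,0.05],[0,0,-0.003,0,0.05],[0,0,0,0,0.05]]
  force: 40

```text
time: 7.6
tool_pos: [451.0, -195.1, 75.8]
tcp_rot: [180.0, -0.0, -176.9]
ft_force: [0.5, -0.2, 0.1]
finger_gap: 50.6
grip_force: 0.0
```

servo_tool:
  plan:
    - [[0,0,0,0,0],[0,0,0,0,0],[0,0,0,0,0],[0,0,0,0,0],[0,0,0,0,0],[0,0,0,0,0]]

```text
time: 8.2
tool_pos: [452.0, -196.4, 77.6]
tcp_rot: [-179.9, 0.2, -176.9]
ft_force: [-0.3, 1.4, 7.0]
finger_gap: 17.1
grip_force: 40.1
```

servo_tool:
  plan:
    - [[0,0,0.03,0,0],[0,0,0.045,0,0],[0,0,0.045,0,0],[0,0.01,0.04,0,0],[0.009,0.042,0.02,2.8,0],[0.009,0.042,0,2.8,0],[0.009,0.042,0,2.8,0],[0.009,0.042,0,2.8,0],[0.01,0.042,0,0,0],[0.01,0.042,0,0,0]]

```text
time: 9.2
tool_pos: [506.9, 67.9, 256.5]
tcp_rot: [-180.0, 0.1, -165.7]
ft_force: [0.8, -0.8, -0.4]
finger_gap: 17.2
grip_force: 39.2
```

servo_tool:
  plan:
    - [[0.01,0.042,0,0,0],[0.01,0.042,0,0,0],[0.01,0.042,0,0,0],[0.01,0.042,0,0,0],[0.009,0.042,0,0,0],[0.009,0.035,0,0,0],[0,0,0,0,0]]

```text
time: 9.9
tool_pos: [564.5, 315.3, 255.6]
tcp_rot: [179.9, 0.0, -165.5]
ft_force: [-0.7, -0.1, -0.3]
finger_gap: 16.9
grip_force: 39.3
```

```bash
python3 - <<'E'
from h import *
s=sense(); print({k:np.round(s[k],2).tolist() for k in('time','tool_pos','tcp_rot','ft_force','finger_gap','grip_force')})
a=snap('scene','scene4');b=snap('side','s4');w=snap('wrist','w4')
c=lambda i,x,y,ww,hh,k:cv2.resize(i[y:y+hh,x:x+ww],None,fx=k,fy=k,interpolation=cv2.INTER_CUBIC)
o=np.zeros((600,800,3),np.uint8)
o[:300,:400]=c(a['frame'],290,220,200,150,2)
o[:300,400:]=c(b['frame'],320,170,100,75,4)
o[300:,:400]=c(w['frame'],0,0,640,480,.625)
o[300:,400:]=c(b['frame'],240,90,160,120,2.5)
cv2.imwrite('pics/v4.png',o)
E
```

```text
{'time': 9.9, 'tool_pos': [564.54, 315.3, 255.57], 'tcp_rot': [179.92, 0.02, -165.47], 'ft_force': [-0.69, -0.15, -0.35], 'finger_gap': 16.86, 'grip_force': 39.28}
```

View pics/v4.png

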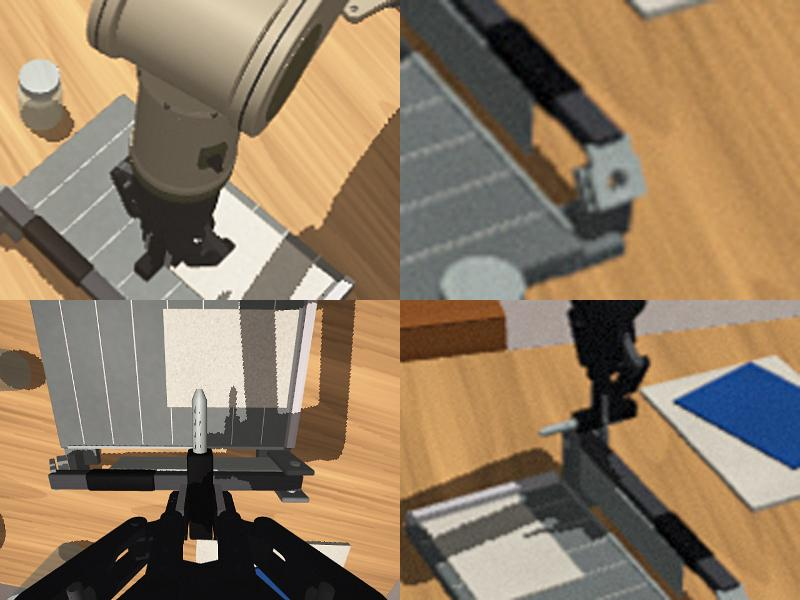

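```bash
python3 - <<'E'
from h import *
w=snap('wrist');f=w['frame'].astype(int)
print(f[255:312,256].mean(1).round().tolist()) 
print(f[255:312,420].mean(1).round().tolist()) 
for p in((160,272),(160,301),(240,272),(240,301),(420,272),(420,301)):print(p,plane(w,p,86).round(1))
t=np.array(sense()['tool_pos']);yw=np.radians(14.4)
print('shoulder',plane(w,(320,(452-300)/.625),t[2]-68.6+9).round(1), 'tip',plane(w,(200/.625,(389-300)/.625),t[2]-68.6).round(1))
E
```

```text
[76.0, 77.0, 76.0, 72.0, 72.0, 75.0, 75.0, 76.0, 75.0, 75.0, 75.0, 78.0, 74.0, 72.0, 69.0, 118.0, 208.0, 200.0, 143.0, 19.0, 26.0, 28.0, 28.0, 29.0, 33.0, 52.0, 69.0, 72.0, 79.0, 76.0, 74.0, 77.0, 77.0, 76.0, 76.0, 77.0, 78.0, 77.0, 76.0, 76.0, 76.0, 77.0, 76.0, 77.0, 75.0, 75.0, 76.0, 73.0, 88.0, 141.0, 179.0, 179.0, 179.0, 179.0, 177.0, 179.0, 179.0]
[72.0, 70.0, 71.0, 72.0, 73.0, 72.0, 72.0, 72.0, 71.0, 72.0, 71.0, 73.0, 73.0, 72.0, 74.0, 75.0, 77.0, 92.0, 86.0, 67.0, 25.0, 28.0, 30.0, 28.0, 30.0, 31.0, 32.0, 35.0, 37.0, 36.0, 33.0, 34.0, 36.0, 35.0, 34.0, 36.0, 35.0, 36.0, 37.0, 37.0, 39.0, 34.0, 36.0, 35.0, 33.0, 33.0, 36.0, 34.0, 31.0, 57.0, 136.0, 184.0, 182.0, 178.0, 178.0, 175.0, 174.0]
(160, 272) [617.2 192.1  86. ]
(160, 301) [643.1 194.6  86. ]
(240, 272) [601.5 253.7  86. ]
(240, 301) [626.8 258.1  86. ]
(420, 272) [566.3 391.6  86. ]
(420, 301) [590.6 400.3  86. ]
shoulder [527.4 300.5 196.4] tip [488.8 290.7 187.4]
```

servo_tool:
  plan:
    - [[0.003,0.001,-0.03,0,0],[0,0,-0.035,0,0],[0,0,-0.02,0,0],[0,0,-0.004,0,0],[0,0,-0.003,0,0],[0,0,-0.003,0,0],[0,0,-0.003,0,0],[0,0,-0.003,0,0]]
  force: 25

```text
time: 10.9
tool_pos: [569.1, 312.6, 159.9]
tcp_rot: [180.0, 0.2, -165.7]
ft_force: [-11.5, -5.7, 21.0]
finger_gap: 16.9
grip_force: 43.7
```

servo_tool:
  plan:
    - [[0,0,-0.003,0,0],[0,0,-0.003,0,0],[0,0,-0.002,0,0],[0,0,0,0,0]]

```text
time: 11.3
tool_pos: [569.2, 312.6, 152.3]
tcp_rot: [180.0, 0.3, -165.7]
ft_force: [-11.2, -6.0, 20.0]
finger_gap: 16.9
grip_force: 49.2
```

```bash
python3 - <<'E'
from h import *
s=sense(); print({k:np.round(s[k],2).tolist() for k in('time','tool_pos','tcp_rot','ft_force','finger_gap','grip_force')})
b=snap('side','s5');w=snap('wrist','w5')
c=lambda i,x,y,ww,hh,k:cv2.resize(i[y:y+hh,x:x+ww],None,fx=k,fy=k,interpolation=cv2.INTER_CUBIC)
o=np.zeros((480,800,3),np.uint8)
o[:480,:400]=c(b['frame'],250,100,100,120,4)
o[:480,400:]=c(w['frame'],220,160,200,240,2)
cv2.imwrite('pics/v5.png',o)
E
```

```text
{'time': 11.3, 'tool_pos': [569.21, 312.63, 152.28], 'tcp_rot': [179.97, 0.27, -165.66], 'ft_force': [-11.16, -5.99, 19.96], 'finger_gap': 16.88, 'grip_force': 49.16}
```

View pics/v5.png

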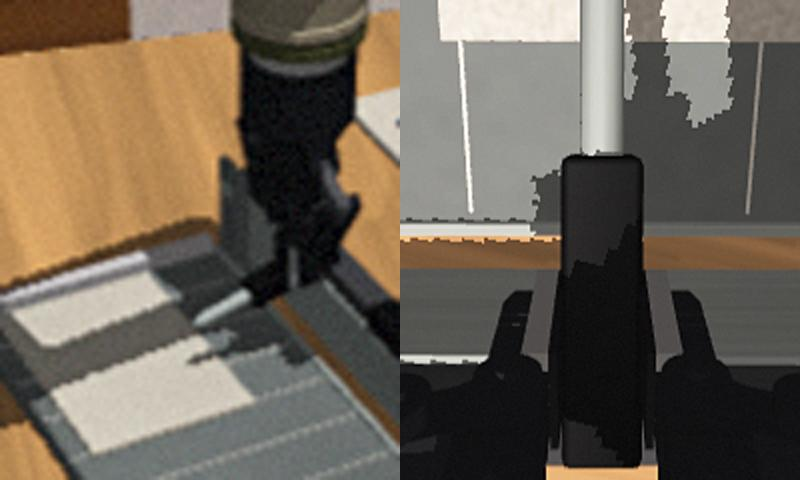

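```bash
cat >> h.py <<'E'
def vplane(s,p):
    "point of a pixel's ray in the vertical plane through the TCP along tool x -> (along, height rel. TCP)"
    st=sense(); t=np.array(st['tool_pos']); y=np.radians(st['tcp_rot'][2]); a=np.array([np.cos(y),np.sin(y),0]); n=np.array([-a[1],a[0],0])
    o,d=ray(s,p); P=o+d*((t-o)@n)/(d@n); return P.round(1),round((P-t)@a,1),round(P[2]-t[2],1)
E
python3 - <<'E'
from h import *
b=snap('side');w=snap('wrist')
print(vplane(b,(298.7,180.8)), vplane(b,(250+248/4,100+300/4)))
f=w['frame'].astype(int)
print(f[100:165:2,321].mean(1).round().tolist())
cv2.imwrite('pics/tmp.png',w['frame'][60:260,220:420])
g=w['frame'][:,300:345].astype(int); print([ (r,int(((g[r].min(1)>110)&(g[r].max(1)-g[r].min(1)<25)).sum())) for r in range(90,240,8)])
E
```

```text
(array([497.4, 294.3,  65.2]), np.float64(74.1), np.float64(-87.1)) (array([537. , 304.4,  70.7]), np.float64(33.2), np.float64(-81.5))
[236.0, 236.0, 234.0, 234.0, 234.0, 232.0, 232.0, 229.0, 234.0, 238.0, 238.0, 235.0, 234.0, 232.0, 231.0, 230.0, 231.0, 235.0, 235.0, 235.0, 233.0, 230.0, 188.0, 195.0, 197.0, 201.0, 202.0, 205.0, 207.0, 210.0, 210.0, 210.0, 211.0]
[(90, 45), (98, 45), (106, 45), (114, 44), (122, 45), (130, 45), (138, 45), (146, 37), (154, 34), (162, 32), (170, 33), (178, 41), (186, 34), (194, 35), (202, 37), (210, 31), (218, 30), (226, 30), (234, 29)]
```

servo_tool:
  plan:
    - [[0,0,-0.002,0,0],[0,0,-0.002,0,0],[0,0,-0.002,0,0],[0,0,-0.002,0,0],[0,0,0,0,0]]

```text
time: 12.0
tool_pos: [569.7, 312.8, 144.9]
tcp_rot: [180.0, 0.3, -165.7]
ft_force: [-10.5, -5.9, 21.8]
finger_gap: 17.2
grip_force: 56.5
```

```bash
cat >> h.py <<'E'
def tipside(s,x0=260,x1=330,y0=160,y1=230):
    "shank in a view: bright neutral blob; its long axis"
    pass
E
python3 - <<'E'
from h import *
b=snap('side','s6');w=snap('wrist','w6')
c=lambda i,x,y,ww,hh,k:cv2.resize(i[y:y+hh,x:x+ww],None,fx=k,fy=k,interpolation=cv2.INTER_CUBIC)
o=np.zeros((480,800,3),np.uint8)
o[:480,:480]=c(b['frame'],265,130,80,80,6)
o[:480,480:]=c(w['frame'],220,60,160,240,2)
cv2.imwrite('pics/v6.png',o)
E
```

```text
(no output)
```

View pics/v6.png

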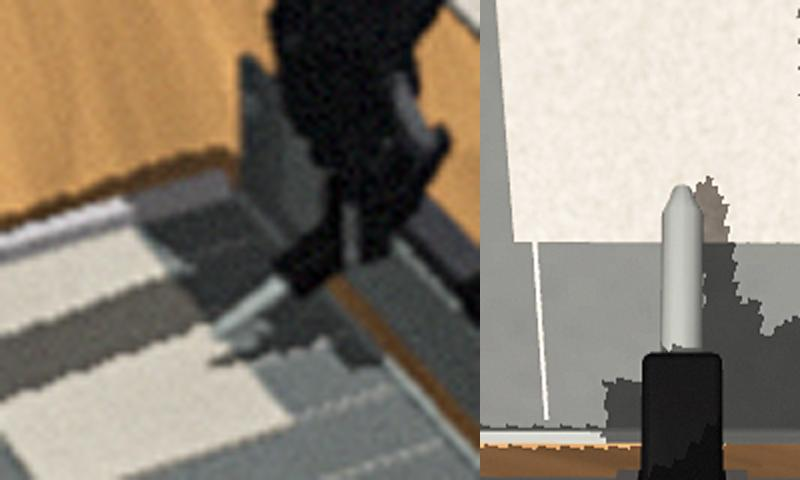

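```bash
python3 - <<'E'
from h import *
b=snap('side');w=snap('wrist')
t=vplane(b,(300.7,185.5));s=vplane(b,(312,177.5));print(t,s,np.degrees(np.arctan2(s[2]-t[2],t[1]-s[1])),np.hypot(s[2]-t[2],t[1]-s[1]))
print('wrist/side tri',tri(b,(300.7,185.5),w,(321,152.5)))
E
```

```text
(array([503.1, 295.7,  47.2]), np.float64(68.8), np.float64(-97.7)) (array([537. , 304.4,  62.3]), np.float64(33.8), np.float64(-82.6)) 23.336747482050356 38.11836827567518
wrist/side tri (array([501.11230883, 294.25928791,  48.50572491]), np.float64(3.232447016682716))
```

servo_tool:
  plan:
    - [[0,0,-0.002,0,0],[0,0,-0.002,0,0],[0,0,-0.002,0,0],[0,0,-0.002,0,0],[0,0,0,0,0]]

```text
time: 12.7
tool_pos: [570.7, 313.1, 138.2]
tcp_rot: [179.9, 0.5, -165.7]
ft_force: [-10.5, -6.2, 26.8]
finger_gap: 16.8
grip_force: 66.1
```

```bash
cat > m.py <<'E'
from h import *
import sys
b=snap('side','side_'+sys.argv[1]);w=snap('wrist','wr_'+sys.argv[1])
# wrist: shank tip = top of bright neutral column at col 321; shoulder = its dark bottom
f=w['frame'].astype(int); g=f[:,316:327].mean((1,2)); print('wrist col', [(i,int(g[i])) for i in range(120,260,4)])
c=lambda i,x,y,ww,hh,k:cv2.resize(i[y:y+hh,x:x+ww],None,fx=k,fy=k,interpolation=cv2.INTER_CUBIC)
h=cv2.cvtColor(b['frame'],cv2.COLOR_BGR2GRAY)
print(h[168:204:1,290:320:1])
E
python3 m.py 7
```

```text
wrist col [(120, 236), (124, 234), (128, 231), (132, 233), (136, 231), (140, 233), (144, 231), (148, 231), (152, 237), (156, 235), (160, 234), (164, 169), (168, 148), (172, 163), (176, 173), (180, 174), (184, 174), (188, 174), (192, 174), (196, 174), (200, 174), (204, 174), (208, 174), (212, 175), (216, 174), (220, 174), (224, 174), (228, 174), (232, 173), (236, 107), (240, 18), (244, 19), (248, 20), (252, 20), (256, 20)]
[[ 47  44  45 ...  71  45  21]
 [ 64  42  43 ...  49  40  12]
 [102  65  45 ...  28  17   4]
 ...
 [200 200 199 ... 114 111 116]
 [203 200 204 ... 116 111 116]
 [201 202 202 ... 111 119 111]]
```

```bash
cat > sol.py <<'E'
from h import *
from scipy.optimize import fsolve
def wsolve(w,rt,rs,extra,g0,col=321):
    "pin centre (along,height rel TCP) and tilt from wrist rows of tip and shoulder top edge + one more equation"
    st=sense();t=np.array(st['tool_pos']);y=np.radians(st['tcp_rot'][2]);a=np.array([np.cos(y),np.sin(y),0])
    ab=lambda p:(lambda o,d:(np.array([(o-t)@a,o[2]-t[2]]),np.array([d@a,d[2]])))(*ray(w,p))
    cr=lambda u,v:u[0]*v[1]-u[1]*v[0]
    (o1,d1),(o2,d2)=ab((col,rt)),ab((col,rs))
    def F(x):
        c=x[:2];d=np.array([np.cos(x[2]),-np.sin(x[2])]);n=np.array([np.sin(x[2]),np.cos(x[2])])
        return [cr(c+77*d-2*0*n-o1,d1),cr(c+35*d+9*n-o2,d2),extra(x)]
    return fsolve(F,g0)
E
python3 - <<'E'
from sol import *
w=snap('wrist');b=snap('side');t=np.array(sense()['tool_pos']);y=np.radians(sense()['tcp_rot'][2]);A=np.array([np.cos(y),np.sin(y),0])
E=np.array([605.3,267,86]); e=-(E-t)@A; print('edge dist',e)
def con(x): # underside touches the arm edge
    p=np.array([-e,86-t[2]])-x[:2]; return p@[np.sin(x[2]),np.cos(x[2])]+9
for nm,f in(('contact',con),('along0',lambda x:x[0])):
    x=wsolve(w,163,237,f,[0,-62,.5]); P=t+A*(x[0]+77*np.cos(x[2]))+[0,0,x[1]-77*np.sin(x[2])]
    print(nm,x[:2].round(1),np.degrees(x[2]).round(1),'tip',P.round(1),'side px',proj(b,P).round(1))
g=b['frame'].astype(int); 
for r in range(172,200,2): print(r,g[r,288:322:2].mean(1).round().astype(int).tolist())
E
```

```text
edge dist 22.170427133697633
contact [  3.3 -58.7] 34.4 tip [505.9 296.5  36.1] side px [[301.7 188.4]]
along0 [  0.  -68.9] 30.6 tip [506.4 296.7  30.2] side px [[301.9 190.1]]
172 [202, 160, 113, 70, 50, 63, 56, 52, 50, 55, 50, 47, 58, 51, 6, 18, 16]
174 [199, 201, 161, 124, 101, 51, 46, 52, 45, 53, 50, 48, 44, 19, 9, 19, 8]
176 [201, 166, 143, 77, 57, 47, 46, 49, 49, 54, 46, 48, 14, 12, 16, 7, 0]
178 [112, 85, 88, 83, 55, 44, 52, 47, 42, 51, 54, 59, 40, 12, 13, 2, 22]
180 [90, 88, 90, 85, 87, 48, 41, 53, 58, 59, 57, 91, 143, 55, 7, 19, 68]
182 [87, 87, 80, 87, 96, 83, 55, 58, 48, 43, 88, 154, 129, 56, 46, 50, 50]
184 [88, 88, 89, 86, 86, 92, 102, 93, 108, 127, 152, 118, 52, 47, 52, 51, 50]
186 [81, 88, 86, 151, 176, 201, 204, 160, 121, 150, 111, 55, 47, 43, 47, 59, 62]
188 [153, 173, 193, 197, 198, 201, 196, 202, 143, 106, 49, 42, 58, 57, 89, 112, 77]
190 [207, 200, 200, 196, 192, 190, 196, 192, 95, 65, 58, 105, 122, 113, 116, 114, 121]
192 [199, 199, 200, 193, 194, 192, 193, 197, 201, 195, 122, 114, 113, 110, 109, 116, 114]
194 [198, 195, 196, 196, 194, 202, 195, 192, 192, 191, 176, 116, 117, 112, 120, 114, 110]
196 [196, 196, 198, 194, 195, 194, 193, 195, 193, 196, 200, 164, 114, 115, 111, 115, 113]
198 [194, 196, 189, 193, 194, 193, 195, 201, 197, 196, 200, 201, 157, 112, 135, 129, 119]
```

servo_tool:
  plan:
    - [[0,0,-0.002,0,0],[0,0,0,0,0],[-0.002,0,0.01,0,0],[0,0,0.03,0,0],[0,0,0.04,0,0],[0,0,0.04,0,0],[0,0,0,0,0]]
  force: 40

```text
time: 13.6
tool_pos: [569.2, 313.6, 259.0]
tcp_rot: [179.9, 0.8, -165.7]
ft_force: [1.4, 0.7, 0.5]
finger_gap: 16.6
grip_force: 64.0
```

```bash
python3 - <<'E'
from sol import *
w=snap('wrist','wr8');b=snap('side','side8')
g=w['frame'].astype(int)[:,316:327].mean((1,2)); d=np.diff(g); print([(i,int(g[i])) for i in range(140,260,4)])
print('edges',[(i,int(d[i])) for i in range(140,260) if abs(d[i])>12])
t=np.array(sense()['tool_pos']);y=np.radians(sense()['tcp_rot'][2]);A=np.array([np.cos(y),np.sin(y),0]);print(t)
for c,h in((0,-62),):
  P=lambda s,th:t+A*(c+s*np.cos(th))+[0,0,h-s*np.sin(th)]
  print(proj(b,[P(35,.59),P(77,.59)]))
E
```

```text
[(140, 219), (144, 224), (148, 224), (152, 221), (156, 223), (160, 222), (164, 149), (168, 129), (172, 140), (176, 158), (180, 157), (184, 157), (188, 158), (192, 158), (196, 158), (200, 158), (204, 158), (208, 159), (212, 158), (216, 159), (220, 159), (224, 159), (228, 158), (232, 155), (236, 138), (240, 14), (244, 18), (248, 17), (252, 17), (256, 17)]
edges [(160, -29), (161, -48), (166, -21), (232, -15), (235, -14), (236, -19), (237, -61), (238, -51)]
[567.00948787 312.62695385 252.31133265]
[[312.61548925 143.31388428]
 [300.80620792 154.36792464]]
```

```bash
python3 - <<'E'
from h import *
f=cv2.imread('pics/side8.png')[128:172,282:332].astype(int)
sat=f.max(2)-f.min(2); v=f.max(2)
for r in range(0,44): print(128+r,''.join('#' if v[r,c]<60 else ('o' if sat[r,c]<25 and v[r,c]>100 else ('+' if sat[r,c]<25 else '.')) for c in range(50)))
E
```

```text
128 .....................................####+########
129 .....................................####+########
130 .....................................####+#######.
131 ....................................#####+#######.
132 ....................................#####+######..
133 ...................................######+######..
134 ..................................#######+######..
135 .................................########+######..
136 ................................#########+######..
137 ...............................##########+######..
138 ...............................##########++####...
139 ..............................###########+++......
140 .......................##+...###########+.........
141 .......................###+...#########++.........
142 .......................+###.++#########++.........
143 .......................#####+oo########++.........
144 .......................####+ooo+########+.........
145 .......................+##+oooo+#######++.........
146 .......................+++oooo+#########+.........
147 .......................++oooo+###########.........

[... 619 characters left out ...]
....+++++++..#######+++++++++#######++++
160 ...........+++++++++++.#######++++++++++#####+++++
161 .......++++++++++++++++#######+++++++++++#####++++
162 ....++++++++++++++++++++######+++#++++++++#####+++
163 .oooo++++++++++++++++#+++######++++++++++++#####++
164 ooooooo+++++++++++######++#####++++++++++++++####+
165 ooooooo++++++#+##########++#####++++++++++++o+####
166 oooooo+++++##############+++####+++++++++++++o+###
167 ooooooo+##################+++####+++++++++++++o+##
168 oooooooo+##################++####++++++++++++++o+#
169 oooooooo++#############+#+#+++#####++++++++++++oo+
170 ooooooo+++#############+#####++#####++++++++++++oo
171 oooooo++#########++++#+#######++####+++++++++++++o
```

```bash
python3 - <<'E'
from sol import *
w=snap('wrist');b=snap('side')
T=vplane(b,(302.3,155));S=vplane(b,(312.3,143.7));print(T,S,np.degrees(np.arctan2(S[2]-T[2],T[1]-S[1])),np.hypot(S[2]-T[2],T[1]-S[1]))
print(tri(b,(302.3,155),w,(321,161.5)))
t=np.array(sense()['tool_pos']);y=np.radians(sense()['tcp_rot'][2]);A=np.array([np.cos(y),np.sin(y),0])
print(t,sense()['tcp_rot'])
for dz in(-2,0,2):
    h=T[2]+dz
    x=wsolve(w,161.5,238,lambda x:x[1]-77*np.sin(x[2])-h,[0,-62,.55]);print(x[:2].round(1),np.degrees(x[2]).round(1),'tip',(x[0]+77*np.cos(x[2])).round(1))
# lug: wrist cam & side
E
```

```text
(array([509.2, 297.6, 144.4]), np.float64(58.1), np.float64(-104.1)) (array([537.9, 304.9, 170.1]), np.float64(28.5), np.float64(-78.3)) 41.07611067724706 39.26576116669585
(array([505.08054991, 295.0856025 , 146.20333714]), np.float64(6.939986166138118))
[565.48133784 311.97759006 248.45485791] [-1.79996001e+02 -3.31037613e-02 -1.65663494e+02]
[ -4.5 -74.2] 24.4 tip 65.6
[ -3.3 -70.1] 26.2 tip 65.7
[ -2.2 -66.1] 27.9 tip 65.9
```

```bash
cat > tilt.py <<'E'
from sol import *
b=snap('side');w=snap('wrist');s=sense();t=np.array(s['tool_pos']);print(t.round(1),np.round(s['tcp_rot'],2))
y=np.radians(s['tcp_rot'][2]);A=np.array([np.cos(y),np.sin(y),0])
g=w['frame'].astype(int)[:,316:327].mean((1,2)); d=np.diff(g); print('edges',[(i,int(d[i])) for i in range(120,270) if abs(d[i])>12])
p=proj(b,t+A*45+[0,0,-88])[0].astype(int);x0,y0=p[0]-22,p[1]-20
f=b['frame'][y0:y0+40,x0:x0+44].astype(int);sat=f.max(2)-f.min(2); v=f.max(2);print('x0',x0)
for r in range(40): print(y0+r,''.join('#' if v[r,c]<60 else ('o' if sat[r,c]<25 and v[r,c]>100 else ('+' if sat[r,c]<25 else '.')) for c in range(44)))
E
python3 tilt.py
```

```text
[565.1 311.8 247.2] [-1.7997e+02 -1.5000e-01 -1.6566e+02]
edges [(166, -45), (232, -23), (236, -13), (237, -52), (238, -71)]
x0 284
128 .................................###########
129 .................................+##########
130 .................................###########
131 .................................#####+#####
132 .................................#####+#####
133 .................................+####+#####
134 .................................#####+#####
135 .................................#####+#####
136 ................................######+#####
137 ...............................######+++####
138 ..............................########++####
139 .............................########+++####
140 .....................+#+....#########++#####
141 .....................###+..###########++##+.
142 .....................#################++....
143 .....................#################+.....
144 .....................+################+.....
145 .....................+###+o+#########++.....
146 ......................+#+ooo##########+.....
147 .....................+++oooo+####
[... 291 characters left out ...]
++##########++
154 ..................oooo+#####+++++########+++
155 .................oooo+######+++++########+++
156 ................+oo++#######++++++#######+++
157 .................++++#######+++++++######+++
158 ................+++..#######++++++++#####+++
159 ............+++++++..########++++++++#####++
160 .........++++++++++++#######++++++++++#####+
161 ......+++++++++++++++#######++#++++++++#####
162 .o++++++++++++++++++++######++++++++++++####
163 oooo++++++++++++++++#++#####++#++++++++++###
164 ooooo+++++++++++######++####+++++++++++++++#
165 ooooo+++++++##########++####++++++++++++++o+
166 oooo+++++##############+++###++++++++++++++o
167 oooo+###################+++###++++++++++++++
```

```bash
python3 - <<'E'
from sol import *
b=snap('side','b9');w=snap('wrist','w9');print(sense()['tool_pos'])
T=vplane(b,(300.7,156.8));S=vplane(b,(311.2,145.6));print(T,S,np.degrees(np.arctan2(S[2]-T[2],T[1]-S[1])),np.hypot(S[2]-T[2],T[1]-S[1]))
for dz in(-2,0,2):
    h=T[2]+dz
    x=wsolve(w,162,238,lambda x:x[1]-77*np.sin(x[2])-h,[0,-62,.55]);print(x[:2].round(1),np.degrees(x[2]).round(1),'tip',(x[0]+77*np.cos(x[2])).round(1))
g=w['frame'][140:180,308:336].astype(int)
for r in range(18,34): print(140+r,g[r].mean(1).round().astype(int).tolist())
E
```

```text
[565.16316614 311.83356496 247.24326361]
(array([504.5, 296.3, 140.3]), np.float64(62.6), np.float64(-107.0)) (array([534.7, 304. , 165.3]), np.float64(31.4), np.float64(-81.9)) 38.81623160047736 40.04310177795921
[ -1.6 -76. ] 25.4 tip 68.0
[ -0.4 -72. ] 27.0 tip 68.2
[  0.7 -68.2] 28.6 tip 68.3
158 [221, 218, 220, 223, 228, 227, 225, 225, 224, 226, 228, 226, 227, 227, 226, 227, 231, 230, 228, 223, 225, 225, 224, 223, 225, 225, 225, 225]
159 [221, 223, 224, 224, 227, 226, 228, 227, 225, 227, 228, 223, 223, 224, 227, 229, 231, 233, 230, 225, 223, 223, 220, 221, 220, 223, 226, 225]
160 [223, 224, 225, 225, 228, 228, 229, 228, 225, 226, 228, 223, 222, 224, 228, 230, 228, 231, 232, 228, 225, 223, 220, 219, 215, 219, 225, 227]
161 [223, 223, 227, 228, 228, 227, 226, 225, 223, 223, 226, 224, 223, 227, 228, 230, 228, 231, 233, 231, 227, 227, 225, 220, 217, 219, 224, 226]
162 [225, 227, 231, 230, 227, 225, 217, 220, 219, 219, 221, 220, 223, 226, 230, 230, 231, 231, 230, 224, 225, 227, 228, 225, 221, 223, 225, 226]
163 [228, 233, 235, 232, 227, 225, 222, 224, 223, 218, 218, 218, 220, 226, 22
[... 814 characters left out ...]
23, 222, 225, 226, 232, 231, 122, 138, 148, 152, 147, 135, 129, 84, 224, 226, 225, 229, 229, 227, 229, 226, 221, 223, 230]
170 [226, 221, 217, 216, 222, 225, 229, 234, 169, 135, 148, 155, 156, 150, 140, 133, 108, 147, 230, 222, 225, 228, 227, 229, 229, 227, 228, 230]
171 [220, 217, 218, 215, 221, 226, 231, 234, 129, 143, 154, 158, 159, 154, 145, 137, 128, 82, 226, 225, 225, 228, 230, 230, 229, 227, 232, 233]
172 [176, 174, 199, 178, 179, 200, 204, 177, 138, 154, 159, 160, 161, 157, 150, 141, 137, 102, 147, 197, 199, 202, 208, 190, 188, 188, 206, 208]
173 [137, 137, 135, 134, 135, 136, 131, 131, 145, 160, 162, 164, 165, 163, 152, 147, 139, 121, 95, 129, 134, 131, 137, 135, 136, 135, 134, 135]
```

```bash
python3 - <<'E'
from sol import *
b=snap('side');w=snap('wrist');print(sense()['tool_pos'],sense()['grip_force'],sense()['finger_gap'])
g=w['frame'].astype(int)[:,316:327].mean((1,2)); d=np.diff(g); print('edges',[(i,int(d[i])) for i in range(120,270) if abs(d[i])>12])
for h in(-109,-107,-105,-103):
    x=wsolve(w,166.8,238,lambda x:x[1]-77*np.sin(x[2])-h,[0,-62,.55]);print(h,x[:2].round(1),np.degrees(x[2]).round(1),'tip',(x[0]+77*np.cos(x[2])).round(1))
x=wsolve(w,166.8,238,lambda x:x[0],[0,-62,.55]);print(x[:2].round(1),np.degrees(x[2]).round(1),'tip',(x[0]+77*np.cos(x[2])).round(1),x[1]-77*np.sin(x[2]))
E
```

```text
[565.39291027 311.98500307 247.7874556 ] 64.08926010131836 16.827601282805432
edges [(166, -45), (167, -12), (233, -23), (236, -14), (237, -57), (238, -65)]
-109 [  1.1 -66.8] 33.3 tip 65.5
-107 [  2.2 -63.5] 34.4 tip 65.7
-105 [  3.2 -60.2] 35.6 tip 65.9
-103 [  4.3 -57. ] 36.7 tip 66.0
[  0.  -70.4] 32.0 tip 65.3 -111.13957926535457
```

servo_tool:
  plan:
    - [[0.011,-0.028,0,-8.2,0],[0.011,-0.028,0,-8.2,0],[0.011,-0.028,0,-8.2,0],[0.011,-0.028,0,-8.2,0],[0.011,-0.028,0,-8.2,0],[0.011,-0.028,0,-8.2,0],[0.011,-0.028,0,-8.2,0],[0.011,-0.028,0,-8.2,0],[0.011,-0.028,0,-8.2,0],[0.011,-0.028,0,-8.1,0]]

```text
time: 15.1
tool_pos: [676.0, 31.0, 248.4]
tcp_rot: [-180.0, -0.0, 112.1]
ft_force: [-0.1, -0.4, -0.2]
finger_gap: 16.6
grip_force: 64.0
```

servo_tool:
  plan:
    - [[0.004,-0.011,-0.015,-8,0],[0,0,-0.015,0,0],[0,0,-0.015,0,0],[0,0,-0.01,0,0],[0,0,0,0,0],[0,0,0,0,0],[0,0,0,0,0]]

```text
time: 15.8
tool_pos: [680.2, 21.7, 195.0]
tcp_rot: [179.9, 0.0, 104.5]
ft_force: [-0.4, -0.1, -1.3]
finger_gap: 17.1
grip_force: 64.0
```

```bash
python3 - <<'E'
from sol import *
w=snap('wrist','w10');b=snap('side','s10');s=sense();print(np.round(s['tool_pos'],1),np.round(s['tcp_rot'],2),s['finger_gap'],s['grip_force'])
c=lambda i,x,y,ww,hh,k:cv2.resize(i[y:y+hh,x:x+ww],None,fx=k,fy=k,interpolation=cv2.INTER_CUBIC)
o=np.zeros((480,800,3),np.uint8)
o[:,:400]=c(w['frame'],220,60,200,240,2)
o[:,400:]=c(b['frame'],320,150,100,120,4)
cv2.imwrite('pics/v10.png',o)
E
```

```text
[680.3  21.4 195.1] [1.7990e+02 3.0000e-02 1.0449e+02] 16.60353777839048 64.01400446891785
```

View pics/v10.png

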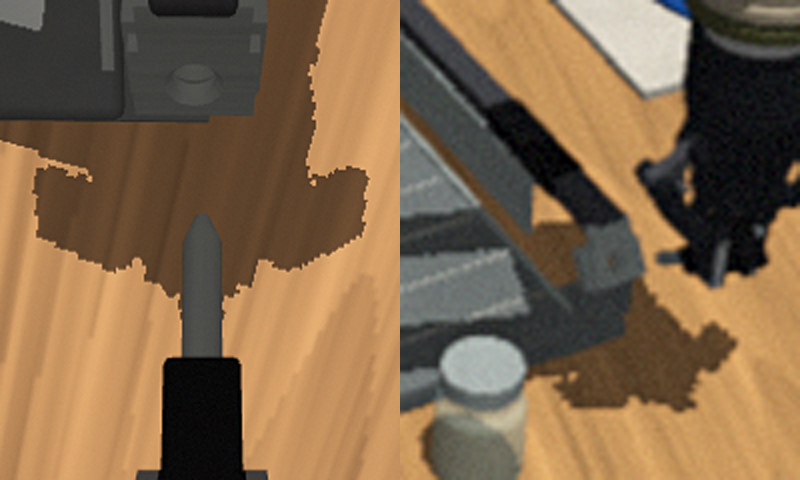

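```bash
python3 - <<'E'
from sol import *
w=snap('wrist');b=snap('side');s=sense();t=np.array(s['tool_pos']);y=np.radians(s['tcp_rot'][2]);A=np.array([np.cos(y),np.sin(y),0]);N=np.array([A[1],-A[0],0])
print(t)
H1=plane(w,(316.5,102.5),58.6);H2=plane(b,(374.25,215.2),58.6);print('hole wrist',H1.round(1),'side',H2.round(1),tri(w,(316.5,102.5),b,(374.25,215.2)))
for H in(H1,H2):print('along',((H-t)@A).round(1),'lat(x_t)',((H-t)@N).round(1),'h',(H-t)[2].round(1))
# pin tip lateral
o,d=ray(w,(321,167)); P=o+d*((t[2]-106.5-o[2])/d[2]); print('tip along/lat',((P-t)@A).round(1),((P-t)@N).round(1))
print('TCP lat check',proj(w,t+[0,0,-100]))
for h in(-109,-107,-105):
    x=wsolve(w,167,239,lambda x:x[1]-77*np.sin(x[2])-h,[0,-62,.55]);print(h,x[:2].round(1),np.degrees(x[2]).round(1))
g=b['frame'][205:226,360:390].astype(int)
for r in range(21): print(205+r,g[r].mean(1).round().astype(int).tolist())
g=b['frame'][205:224,378:410].astype(int); 
E
```

```text
[680.14974243  21.23840222 194.83322172]
hole wrist [654.  116.7  58.6] side [654.5 116.3  58.6] (array([654.24594431, 116.55572775,  58.52122145]), np.float64(0.5485824779065638))
along 98.9 lat(x_t) -1.5 h -136.2
along 98.5 lat(x_t) -1.1 h -136.2
tip along/lat 65.1 1.0
TCP lat check [[319.40699954 284.98111085]]
-109 [ -0.3 -68.1] 32.1
-107 [  0.8 -64.7] 33.4
-105 [  1.9 -61.3] 34.5
205 [111, 112, 95, 68, 40, 9, 29, 31, 29, 29, 32, 32, 43, 53, 59, 68, 83, 113, 143, 156, 151, 154, 156, 162, 163, 144, 86, 27, 16, 20]
206 [71, 69, 61, 66, 51, 40, 49, 69, 56, 53, 38, 62, 74, 72, 79, 80, 80, 109, 145, 157, 149, 147, 152, 157, 156, 165, 148, 105, 41, 15]
207 [61, 67, 70, 69, 58, 53, 64, 80, 79, 75, 77, 84, 88, 85, 83, 81, 86, 96, 137, 160, 147, 150, 149, 153, 159, 161, 163, 152, 105, 50]
208 [64, 65, 66, 67, 63, 56, 65, 77, 82, 86, 83, 85, 81, 86, 87, 83, 74, 86, 113, 139, 147, 151, 152, 148, 155, 159, 159, 158, 153, 106]
209 [61, 60, 67, 69, 61, 68, 63, 82, 81, 83, 82, 89, 76, 88, 81, 82, 82, 81, 88, 116, 147, 156, 149, 149, 153, 155, 157, 161, 164, 156]
210 [64, 60, 61, 68, 67, 68, 63,
[... 1388 characters left out ...]
 152, 152, 151, 146, 149, 150, 155, 153]
221 [59, 56, 54, 46, 50, 63, 74, 83, 84, 78, 86, 84, 78, 65, 61, 57, 54, 53, 62, 64, 57, 99, 142, 146, 152, 151, 151, 152, 148, 149]
222 [55, 54, 49, 46, 48, 55, 69, 70, 70, 65, 62, 55, 55, 50, 50, 48, 51, 50, 61, 63, 62, 74, 133, 154, 150, 153, 146, 151, 148, 147]
223 [64, 54, 46, 44, 48, 56, 50, 58, 60, 56, 55, 47, 44, 51, 43, 44, 51, 54, 63, 62, 61, 62, 98, 110, 136, 149, 148, 150, 146, 150]
224 [73, 63, 50, 46, 49, 43, 48, 46, 49, 51, 52, 52, 49, 48, 52, 50, 49, 55, 61, 67, 64, 60, 62, 71, 128, 152, 154, 147, 150, 152]
225 [71, 70, 58, 47, 48, 49, 50, 52, 54, 45, 50, 50, 50, 49, 54, 47, 52, 62, 63, 64, 65, 58, 68, 71, 132, 150, 151, 152, 151, 154]
```

```bash
python3 - <<'E'
from sol import *
w=snap('wrist');b=snap('side');s=sense();t=np.array(s['tool_pos']);y=np.radians(s['tcp_rot'][2]);A=np.array([np.cos(y),np.sin(y),0]);N=np.array([A[1],-A[0],0])
P,e=tri(b,(383.2,214.2),w,(321,167));print(P,e,'along,lat,h',(P-t)@A,(P-t)@N,(P-t)[2])
h=(P-t)[2]
x=wsolve(w,167,239,lambda x:x[1]-77*np.sin(x[2])-h,[0,-62,.55]);print(x[:2].round(1),np.degrees(x[2]).round(1))
z=np.array([-A[0]*.819,-A[1]*.819,.574]);H=np.array([654.2,116.6,58.6])
print('tip rel hole: out',(P-H)@z,'lat',(P-H)@N,'up',(P-H)@np.array([A[0]*.574,A[1]*.574,.819]))
E
```

```text
[664.64321151  84.24400302  86.23268993] 0.12376671390131193 along,lat,h 64.92624759195093 0.9003587876555912 -108.18808640783575
[ -0.  -66.7] 32.6
tip rel hole: out 43.65648919918584 lat 2.0432357063992903 up 3.1506887427827444
```

servo_tool:
  plan:
    - [[-0.003,0.005,-0.008,0,0],[-0.003,0.011,-0.008,0,0],[-0.002,0.008,-0.006,0,0],[-0.001,0.003,-0.002,0,0],[0,0,0,0,0],[0,0,0,0,0]]

```text
time: 16.7
tool_pos: [670.9, 48.3, 170.0]
tcp_rot: [180.0, 0.0, 104.5]
ft_force: [-0.5, 0.1, -0.8]
finger_gap: 17.0
grip_force: 64.0
```

```bash
python3 - <<'E'
from sol import *
w=snap('wrist','w11');b=snap('side','s11');s=sense();t=np.array(s['tool_pos']);y=np.radians(s['tcp_rot'][2]);A=np.array([np.cos(y),np.sin(y),0]);N=np.array([A[1],-A[0],0])
P=t+A*64.93+N*.9+[0,0,-108.2];z=np.array([-A[0]*.819,-A[1]*.819,.574]);H=np.array([654.2,116.6,58.6])
print(t,s['tcp_rot'][2],s['ft_force'],'tip rel hole: out',(P-H)@z,'lat',(P-H)@N,'up',(P-H)@np.array([A[0]*.574,A[1]*.574,.819]))
print(proj(w,[P,H]),proj(b,[P,H]))
g=w['frame'][130:180,300:342].astype(int).mean(2).round().astype(int)
for r in range(0,50,2): print(130+r,' '.join(map(str,g[r,::2])))
E
```

```text
[671.11334257  47.87388225 170.42388048] 104.42637071084809 [-0.43847769  0.18471514 -0.76092837] tip rel hole: out 6.865363529798147 lat 0.15791467505185275 up -0.3858111394996633
[[321.83247538 167.89048332]
 [321.510642   156.05891287]] [[375.54895407 215.35567355]
 [374.1230862  215.14887558]]
130 67 66 67 67 67 65 68 66 66 67 68 67 67 67 67 67 66 67 68 66 68
132 65 65 65 66 67 64 66 68 64 66 63 64 67 65 65 65 64 66 65 66 65
134 68 67 69 68 69 66 67 68 68 68 67 67 67 68 67 67 67 66 68 69 66
136 65 66 65 66 66 66 66 65 66 65 64 65 66 67 66 66 66 67 67 68 66
138 67 67 70 68 67 68 68 67 67 67 69 67 69 67 67 68 68 69 68 67 67
140 70 68 69 68 70 68 68 70 69 70 69 70 69 71 69 67 69 68 70 68 69
142 69 67 69 69 66 67 67 68 67 69 69 70 68 67 66 68 68 68 69 69 68
144 70 70 68 68 70 69 68 70 69 69 71 68 69 69 69 70 68 68 69 69 70
146 69 70 70 68 69 68 69 70 70 69 70 71 67 72 69 70 70 66 69 67 68
148 71 71 71 71 69 72 69 81 81 80 84 84 83 81 78 71 69 71 70 68 69
150 68 69 67 70 64 69 73 67 66 68 66 68 65 67 68 73 71 66 68 69 68
152 67 66 68 63 63 70 78 82 80 74 74 73 80 80 81 77 71 63 64 67 
[... 173 characters left out ...]
 88 84 84 80 77 77 72 72 71 69
160 69 69 70 68 72 77 79 79 84 83 85 84 84 83 82 79 76 71 66 68 67
162 69 68 70 67 68 68 77 82 85 83 85 85 85 83 81 80 66 70 69 69 67
164 69 70 69 68 71 69 71 67 68 72 72 71 71 67 68 69 69 69 69 69 70
166 68 70 67 70 72 69 69 69 69 68 69 71 68 69 68 71 69 69 69 69 68
168 72 71 70 70 70 69 70 67 70 71 78 77 69 68 70 68 70 70 72 71 69
170 74 71 71 71 70 69 68 70 67 76 78 78 76 71 71 70 72 75 73 72 73
172 73 71 72 71 70 72 69 64 73 79 79 78 78 70 71 72 72 72 73 74 74
174 73 71 72 70 72 70 71 66 75 80 82 78 79 72 72 71 71 71 74 73 74
176 73 70 72 71 71 71 69 72 79 79 82 81 79 76 69 70 72 74 74 75 76
178 72 71 73 72 70 70 64 74 79 80 83 79 78 77 75 72 70 74 75 75 75
```

servo_tool:
  plan:
    - [[-0.001,0.004,-0.003,0,0],[-0.001,0.004,-0.003,0,0],[-0.001,0.004,-0.003,0,0],[0,0,0,0,0]]

```text
time: 17.2
tool_pos: [667.2, 60.9, 160.0]
tcp_rot: [-179.9, -0.0, 104.5]
ft_force: [0.0, 0.4, -1.8]
finger_gap: 16.7
grip_force: 64.0
```

servo_tool:
  plan:
    - [[-0.001,0.004,-0.003,0,0],[-0.001,0.004,-0.003,0,0],[0,0,0,0,0]]

```text
time: 17.5
tool_pos: [665.3, 68.8, 154.2]
tcp_rot: [-179.9, -0.0, 104.5]
ft_force: [0.1, 1.4, -0.9]
finger_gap: 16.8
grip_force: 64.0
```

servo_tool:
  plan:
    - [[-0.001,0.004,-0.0026,0,0],[-0.001,0.004,-0.0028,0,0],[0,0,0,0,0]]

```text
time: 17.8
tool_pos: [663.3, 76.8, 148.8]
tcp_rot: [-179.9, -0.0, 104.5]
ft_force: [0.2, 0.3, -0.8]
finger_gap: 16.7
grip_force: 64.0
```

servo_tool:
  plan:
    - [[-0.001,0.004,-0.0028,0,0],[-0.0005,0.002,-0.0014,0,0],[0,0,0,0,0]]

```text
time: 18.1
tool_pos: [662.0, 82.5, 144.9]
tcp_rot: [-180.0, -0.0, 104.5]
ft_force: [-0.5, 0.2, 0.5]
finger_gap: 16.8
grip_force: 64.0
```

servo_tool:
  plan:
    - [[-0.0005,0.002,-0.0014,0,0],[-0.0005,0.002,-0.0014,0,0],[0,0,0,0,0]]

```text
time: 18.4
tool_pos: [661.0, 86.4, 142.2]
tcp_rot: [-180.0, -0.0, 104.5]
ft_force: [-0.8, -0.2, -0.4]
finger_gap: 16.9
grip_force: 64.0
```

servo_tool:
  plan:
    - [[-0.0003,0.001,-0.0007,0,0],[-0.0003,0.001,-0.0007,0,0],[0,0,0,0,0]]

```text
time: 18.7
tool_pos: [661.1, 87.0, 142.0]
tcp_rot: [180.0, 0.1, 104.4]
ft_force: [-2.3, -6.4, 3.9]
finger_gap: 16.9
grip_force: 64.8
```

servo_tool:
  plan:
    - [[0,0,0,0,0.022],[0,0,0,0,0.03],[0,0,0,0,0.05],[0,0,0,0,0.05],[0,0,0,0,0.05]]

```text
time: 19.2
tool_pos: [660.6, 88.3, 141.0]
tcp_rot: [-180.0, -0.0, 104.4]
ft_force: [0.1, 0.3, -0.4]
finger_gap: 49.9
grip_force: 0.0
```

```bash
python3 - <<'E'
from sol import *
w=snap('wrist','w12');b=snap('side','s12');s=sense();print(s['tool_pos'],s['finger_gap'],s['ft_force'])
t=np.array(s['tool_pos']);f=w['frame'].astype(int)
g=f[:,316:327].mean((1,2));print([(i,int(g[i])) for i in range(120,330,6)])
H=np.array([654.2,116.6,58.6]);z=np.array([.2037,-.7936,.574]);print('expected px of shoulder, centre, tail (wrist)',proj(w,[H,H+35*z,H+70*z]).round(1).tolist(),'side',proj(b,[H,H+35*z,H+70*z]).round(1).tolist())
E
```

```text
[660.61608294  88.21428959 140.99320372] 49.99547814514245 [-0.97766563  0.56161322  0.03178175]
[(120, 36), (126, 37), (132, 37), (138, 37), (144, 37), (150, 37), (156, 36), (162, 37), (168, 36), (174, 37), (180, 37), (186, 38), (192, 37), (198, 37), (204, 37), (210, 36), (216, 37), (222, 37), (228, 37), (234, 69), (240, 75), (246, 93), (252, 12), (258, 14), (264, 14), (270, 14), (276, 14), (282, 14), (288, 13), (294, 14), (300, 14), (306, 14), (312, 14), (318, 14), (324, 15)]
expected px of shoulder, centre, tail (wrist) [[321.7, 246.9], [321.8, 319.9], [322.0, 402.8]] side [[374.1, 215.1], [381.1, 215.6], [388.4, 216.0]]
```

servo_tool:
  plan:
    - [[0,0,0.02,0,0.05],[0,0,0.04,0,0.05],[0,0,0.04,0,0.05],[0,-0.02,0.04,0,0.05],[0,-0.04,0.01,0,0.05],[0,-0.04,0,0,0.05],[0,0,0,0,0.05],[0,0,0,0,0.05]]

```text
time: 20.1
tool_pos: [660.6, -12.8, 291.0]
tcp_rot: [-180.0, -0.0, 104.3]
ft_force: [-0.4, 0.7, 0.3]
finger_gap: 50.3
grip_force: 0.0
```

```bash
python3 - <<'E'
from sol import *
w=snap('wrist','w13');b=snap('side','s13');a=snap('scene','c13');print(sense()['tool_pos'])
H=np.array([654.2,116.6,58.6]);z=np.array([.2037,-.7936,.574])
for n,s in(('wrist',w),('side',b),('scene',a)):
    p=proj(s,[H,H+35*z,H+70*z]);print(n,p.round(1).tolist())
    c=p[1].astype(int);R=60 if n=='wrist' else 22
    k=3 if n=='wrist' else 1
    f=s['frame'][c[1]-R:c[1]+R:k,c[0]-R:c[0]+R:k].astype(int);v=f.max(2);sat=v-f.min(2);print('origin',c-R,'step',k)
    for r in range(len(f)): print(''.join('#' if v[r,q]<45 else ('o' if sat[r,q]<25 and v[r,q]>100 else ('+' if sat[r,q]<25 else '.')) for q in range(f.shape[1])))
E
```

```text
[660.5157438  -10.78661527 290.60716101]
wrist [[351.1, 76.3], [352.4, 111.9], [353.8, 150.4]]
origin [292  51] step 3
########+#+#+++++++++++#+++++...........
#####+##+#+++++++++++++++++++...........
#+######+#+++++++++++++++++++...........
###+####+#++++++++++++++++++............
########+##+++++++++++++++++............
###+####+#+#++++++++++++++++............
###+####+#++++++++++++++++++............
####+##++##+++++++++++++++++............
#####+##+#+++++++#######+++.............
##########+++++++#######+++.............
#######+##++#+++########++o.............
######++##+##+++########++o.............
###+#######+++++########+#o.............
############++#+########................
########################................
................########................
................########................
................########................
................########................
................########................
................########................
................########................
.................#######................
.................#######..............
[... 4075 characters left out ...]
..+.....+.+++............
.............................+++............
........................++..+.+++...........
.......................+...+..++++++++++o..+
........................+..+...+.++++++++o++
.........................++...++++oo++++++oo
..........................+...++ooo++++++++o
............................+++ooo++++++++++
............................++oo++++++++++++
............................++oo++++++++++++
...........................o++++++++++++++++
..........................o++++oo+++++++++++
.........................ooooooooo++++++++++
.........................oooooooo+++++++++++
...........................ooo+oooo+++++++++
...........................oo+oooooo++++++++
```

```bash
python3 - <<'E'
from sol import *
b=snap('side');H=np.array([654.2,116.6,58.6]);A=np.array([-.249,.9685,0]);n=np.array([A[1],-A[0],0])
for p in((374.3,216),(389.5,219),(390.5,219.5)):
    o,d=ray(b,p);P=o+d*((H-o)@n)/(d@n);print(p,'out',-(P-H)@A,'up',P[2]-H[2])
for th in(25,30,35):
    q=[H+s*np.array([-A[0]*np.cos(np.radians(th)),-A[1]*np.cos(np.radians(th)),np.sin(np.radians(th))]) for s in(0,35,70)];print(th,proj(b,q).round(1).tolist())
a=cv2.imread('pics/side_7.png');c=cv2.imread('pics/s13.png')
g=c[193:237,359:403].max(2);m=(g<45).astype(np.uint8);m[:19]=0;m[:,:14]=0
k,l,st,ce=cv2.connectedComponentsWithStats(m);print(st.tolist(),(ce+[359,193]).round(1).tolist())
E
```

```text
(374.3, 216) out 1.124937201865693 up -1.989663881699336
(389.5, 219) out 63.14468462339472 up 35.04747657014823
(390.5, 219.5) out 67.16865231399304 up 36.51347525483188
25 [[374.1, 215.1], [381.6, 217.9], [389.3, 220.8]]
30 [[374.1, 215.1], [381.3, 216.7], [388.9, 218.4]]
35 [[374.1, 215.1], [381.1, 215.6], [388.4, 216.0]]
[[0, 0, 44, 44, 1775], [14, 20, 20, 12, 161]] [[380.4, 214.1], [381.9, 218.6]]
```

```bash
python3 -c "
from h import *
print(r.hand_in())"
```

```text
the job is handed in; nothing more can be done
None
```

The blade arm is down against its stop and the locking pin is pushed in until its shoulder met the lug, then released. In the last camera check the pin drooped about 5–8° (limit about 14°). I steered clear of the bottle, mug, marker and jar but did not re-check their positions. The job is handed in; the hand-in gave no verdict.

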